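# Hold a resin sample over the light box, label up

## Task

Slide the lid of the wooden light box fully open, to your left, then draw the amber resin sample out of the round stand and hold it steady about a hand's breadth above the middle of the lit window: long edges level, label side facing up (laid back to 45 degrees or flatter), gripped by its clear end with nothing touching the frosted label end. A small corner notch marks the frosted end; when the notch is at the upper left, the label faces you. Leave the other samples, the marker and the finial alone, and finish while still holding the amber sample there: do not put it down or let go.

Things in the scene. Friction and masses are not known exactly. Their poses are not given: they have to be found in the camera images.
- lightbox: Fixed pale wooden light box, 210 x 130 x 48 high, with a glowing white panel 32 above the bench under its lid. Origin: centre of its underside; x is its long axis, the way its lid slides open
- lid (a joint): Flat brown wooden lid of the light box, lying in grooves just below the rim (its upper face is 45.5 above the bench). 0 = shut, grows as it slides out along the box's +x (about to the robot's left), 0.11 m = fully open at its stop; may start up to 30 mm open. It takes about 1.5 N to move and stays where it is left
- knob (a point): Top centre of the lid's turned dark knob: 22 mm diameter, 24 tall above the lid's upper face; moves with the lid
- window (a point): Centre of the lit opening (about 110 along the box's x, 112 across) that the fully open lid leaves, at the height of the box's rim, 48 above the bench
- stand: Fixed round dark-wood stand, 170 diameter, 24 high, with three parallel straight slots 10 wide and 14 deep (slot floor 10 above the bench), 50 apart at y = -50, 0 and +50, running along its x. It looks the same turned by half a turn. Origin: centre of its underside
- amber: Orange-amber resin plate, 90 long x 45 x 8 thick, 30 g, upright in a slot of the stand. Origin: middle of its lower long edge; z to the upper edge; y out of the labelled face; x along it to the frosted end (clear x -45..11, frosted 11..45). A 10 x 10 notch is cut from the frosted end's upper corner (+x +z). Facing the label, notch up, the frosted end is at the left
- amber_frost: The frosted, paler, nearly opaque end of the amber plate with the paper label on one face (same origin and axes as the amber plate)
- amber_center (a point): Middle of the amber plate: 22.5 above the origin along its z, half-way along its length and thickness
- green: Green resin plate, 90 long x 45 x 8 thick, 30 g, upright in a slot of the stand. Origin: middle of its lower long edge; z to the upper edge; y out of the labelled face; x along it to the frosted end (clear x -45..11, frosted 11..45). A 10 x 10 notch is cut from the frosted end's upper corner (+x +z). Facing the label, notch up, the frosted end is at the left
- blue: Blue resin plate, 90 long x 45 x 8 thick, 30 g, upright in a slot of the stand. Origin: middle of its lower long edge; z to the upper edge; y out of the labelled face; x along it to the frosted end (clear x -45..11, frosted 11..45). A 10 x 10 notch is cut from the frosted end's upper corner (+x +z). Facing the label, notch up, the frosted end is at the left
- finial: Small dark turned wooden finial, 91 long, lying on the bench behind the stand and light box; leave alone
- marker: White marker pen with a red cap, 135 long, lying on the bench to the right of the stand; leave alone
Things that resemble listed ones, but are neither listed nor needed, are in the scene too. Leave any pink or yellow look-alike of the amber alone.

How it is judged:
On the way, in this order (a step that is already met when the one before it is completed fails the run):
1. the lid is slid fully open (within 8 mm of its stop) (value of joint lid above 0.102 m), for 0.2 s.
2. the amber sample is drawn up clear of the stand in the grip (z of amber in the frame of stand above 0.035 m and contact force between the fingers and amber above 1 N), for 0.2 s.
At the end, for the whole second after the job is handed in: Lid within 8 mm of its stop; amber plate's middle within 40 mm of the window's centre and 40-160 mm above the rim, label face within 57 deg of up, length within 17 deg of level, at rest, gripped off the frosted end, carried by nothing else; other samples, finial, marker within 15 mm of their start (value of joint lid above 0.102 m and horizontal distance between amber_center and window below 0.04 m and z of amber_center in the frame of window between 0.04 and 0.16 m and angle between amber's own y axis and vertical below 1 rad and angle between amber's own x axis and vertical between 1.27 and 1.87 rad and contact force between the fingers and amber above 1 N and contact force between the fingers and amber_frost below 0.3 N and contact force between amber and lightbox below 0.05 N and contact force between amber and stand below 0.05 N and linear speed of amber below 0.03 m/s and distance of each of green, blue, finial, marker from where it was at the start of the episode below 0.015 m); the arm keeps its last pose, push and grip.
It fails at once if the green is disturbed (moved over 20 mm) (distance of green from where it was at the start of the episode above 0.02 m).
It fails at once if the blue is disturbed (moved over 20 mm) (distance of blue from where it was at the start of the episode above 0.02 m).
It fails at once if the finial is disturbed (moved over 20 mm) (distance of finial from where it was at the start of the episode above 0.02 m).
It fails at once if the marker is disturbed (moved over 20 mm) (distance of marker from where it was at the start of the episode above 0.02 m).
It also fails if it takes over 48 s, if anything falls off the work surface, if the arm or the gripper's body presses on something with over 40 N, if the wrist force passes 120 N, or if a joint passes its speed limit or range.

## Robot

A 6-joint arm with a two-finger parallel gripper is mounted at the origin on a cart in front of the work surface, level with it; the furniture and walls round the work are solid. World frame = base frame: x ahead of the robot, y to its left, z up, the work surface at z = 0. Lengths are in m, angles in rad, forces in N, time in s.
With the tool pointing down it reaches from about 0.375 to 0.975 m from the base axis. Payload 3.8 kg.
Tool frame: the origin (TCP) lies midway between the tips of the shut fingers; the grasp point (between the pads) lies 19 mm behind it; z points along the fingers, y is the line along which they close (so a half turn about z gives the same grasp; the last joint's range is limited). The gripper opens to 85 mm and grips with 20 to 120 N. Pads are 22 mm wide; open, the fingers measure 114 mm over their backs; the gripper's body (76 mm by 85 mm) begins 54 mm behind the grasp point. The pads swing forward as they close: fully open they stand 13 mm farther back than shut.
Start: joints at [-1.231, 0.264, 1.604, -0, 1.274, -0.037], TCP at [0.248, -0.628, 0.231] pointing down, gripper open.
Joint ranges: [-2.63, 2.63], [-0.94, 2.18], [0.31, 2.57], [-1.31, 4.45], [0, 2.66], [-2.55, 2.55]. Speed limits (rad/s): [2.57, 2.57, 3.14, 3.14, 3.14, 3.14].

## Interface

Orientations are given as a rotation vector (axis times angle).
In Python, from workcell import status, read_camera, workorder, masks_of gives the robot as it stands.
- The arm moves only by the tool drive_tool, never from a script. Its argument "rows" is a list of rows, each a list of 7 numbers: the turn, a rotation vector about the tool's x, y, z in degrees, then the shift along the tool's x, y, z in m, then the opening, from 0 (shut) to 1 (fully open). In form: [[ax, ay, az, tx, ty, tz, claw], ...]. A call has 1 to 8 rows; each row shifts and turns the commanded pose from where the row before left it, along the tool's axes as they then stand; what a row does not reach is not made up. A row lasts 1/12 s, in which the tool goes at most 41.7 mm and 7.16 degrees, less where a joint would pass 70% of its speed; a pose out of reach is approached as far as the arm can. A call is refused whole if a number of a shift passes 0.0417 or a number of a turn 7.16, either way. A call with a gripper value outside its range is refused whole. The fingers move at their own pace and stop on an object; "force" is the grip in N (left out, the last holds). Time passes only in rows, so rows that do not move let the fingers close. It gives the time, the measured TCP pose, the force, the opening and the grip force at its end, in the units of the state.
- status.read_state(): the state, without advancing time (a new reading comes with each control period).
- read_camera(name): name is "scene" or "top" or "wrist"; returns a dict with "color" (420x560x3 uint8, red, green, blue), "intrinsics" (3x3 intrinsics, pixels), "D" ([k1, k2, p1, p2, k3] as OpenCV has them; the pictures are not rectified), "world_from_camera" (4x4, takes a point from camera to world coordinates); the wrist camera has in their place "mount" (4x4, takes a point from camera to tool coordinates, whose origin is the TCP and whose axes are the flange's). Camera axes: x right, y up, looking along -z (the intrinsics and any distortion apply to the point x, -y, -z); pixel columns grow to the right and rows downward; lengths in m; the calibration is good to about 2 mm. A picture is of the moment at which its call begins: read the wrist's pose just before it. There is no depth.
- workorder.finish_job(): hands the job in; it is judged then, once.
Trained networks look in a picture, given as the dict that the camera call returned (one of the last four; its "shot" number tells which), for a name from the list of things; names that differ only in an ending like _2 or _b are one class to them, and where a whole thing is asked for, a point or a joint stands for the part that bears it (a point fixed in the world has none). Each returns a list of dicts, best first, with "score" (0 to 1); they miss things now and then, are a little off and sometimes report something else, mostly with a low value. They report only what shows in the picture. A call takes as long as a camera call. They do not tell look-alikes from the thing itself.
- masks_of(picture, name): "mask" (420x560 bool, what is visible of it) and "bbox" ([left, top, right, bottom] in pixels, round what is visible of it).
The state is a dict: "time": time; "q": joint angles; "joint_vel": joint speeds; "joint_torque": joint torques, N m; "tool_pos": TCP position; "tcp_rot": TCP orientation; "wrist_force": force on the tool from outside, world axes, zero at the start; "torque": the same for the moment, N m; "width": opening from 0.0 (shut) to 1.0 (fully open); "grip_force": force on a finger pad.
Only numpy, scipy, OpenCV 4.12 (cv2) and the standard library are available. Lean on these libraries where they do the work, as an engineer would, in place of code of your own. Each camera call takes 0.05 s, during which the arm holds its last target. There are 200 camera calls.

## Working session

There is one attempt and no reset: what is moved stays moved. The work goes in short steps, Python scripts to look and compute and a tool call to move; the robot and the scene stay as the last step left them, time stands still between calls to the robot, and variables do not carry over. Pictures are saved under pics/ and viewed, at most 11 in all, crops included, and the job is handed in when it is done.

Besides the shell and the picture viewer there is one more tool, called after "Call:" by a JSON object that holds its "name" and its "arguments", one argument or row to a line. drive_tool: Moves the arm, as the interface text tells. Its arguments: {"type":"object","properties":{"rows":{"type":"array"},"force":{"type":"number"}},"required":["rows"]}

```bash
mkdir -p pics
cat > h.py <<'E'
import numpy as np, cv2
from scipy.spatial.transform import Rotation as R
from workcell import status, read_camera, workorder, masks_of
def pose(s=None):
    s=s or status.read_state(); T=np.eye(4); T[:3,:3]=R.from_rotvec(s["tcp_rot"]).as_matrix(); T[:3,3]=s["tool_pos"]; return T
def cam(name):
    T=pose(); p=read_camera(name); p["W"]=p["world_from_camera"] if "world_from_camera" in p else T@p["mount"]; p["W"]=np.array(p["W"]); return p
def rays(p,uv):
    uv=np.array(uv,float).reshape(-1,1,2); n=cv2.undistortPoints(uv,np.array(p["intrinsics"]),np.array(p["D"]))[:,0]
    d=np.c_[n[:,0],-n[:,1],-np.ones(len(n))]@p["W"][:3,:3].T
    return p["W"][:3,3],d/np.linalg.norm(d,axis=1)[:,None]
def atz(p,uv,z):
    o,d=rays(p,uv); return o+d*((z-o[2])/d[:,2])[:,None]
def tri(ps,uvs):
    A=np.zeros((3,3));b=np.zeros(3);L=[]
    for p,uv in zip(ps,uvs):
        o,d=rays(p,uv);d=d[0];M=np.eye(3)-np.outer(d,d);A+=M;b+=M@o;L.append((M,o))
    x=np.linalg.solve(A,b); return x,[np.linalg.norm(M@(x-o)) for M,o in L]
def proj(p,X):
    X=np.atleast_2d(X);c=(X-p["W"][:3,3])@p["W"][:3,:3]; q=np.c_[c[:,0],-c[:,1],-c[:,2]]
    return cv2.projectPoints(q,np.zeros(3),np.zeros(3),np.array(p["intrinsics"]),np.array(p["D"]))[0][:,0]
def cen(m): 
    v,u=np.nonzero(m); return np.array([u.mean(),v.mean()])
E
python3 - <<'E'
from h import *
import pickle
s=status.read_state();print(s)
for n in("scene","top"):
    p=cam(n);pickle.dump(p,open(n+".pkl","wb"));cv2.imwrite(f"pics/{n}0.png",p["color"][...,::-1])
    print(n,p["W"].round(3).tolist())
    for k in("lightbox","lid","knob","stand","amber","amber_frost","green","blue","finial","marker"):
        for r in masks_of(p,k)[:4]: print(k,round(r["score"],2),r["bbox"],cen(r["mask"]).round(1),r["mask"].sum())
E
```

```text
{'time': 0.0, 'q': array([-1.23092032e+00,  2.64755832e-01,  1.60535757e+00, -2.01976548e-05,
        1.27367515e+00, -3.69157304e-02]), 'joint_vel': array([-0.00120163,  0.00062198, -0.00023436,  0.0009522 , -0.00172212,
       -0.0008068 ]), 'joint_torque': array([ 1.48561801e-03, -5.15106297e+01, -3.67307425e+01, -2.07433700e-04,
        1.27038054e-02, -1.91522838e-05]), 'tool_pos': array([ 0.24810287, -0.626982  ,  0.22996907]), 'tcp_rot': array([-3.08387381e+00, -5.87971258e-01,  5.50103493e-04]), 'wrist_force': array([ 0.65232699,  0.32591218, -0.00589747]), 'torque': array([-0.04139748,  0.01952689, -0.0163327 ]), 'grip_force': 0.0, 'width': 0.9969660905759806}
scene [[-0.765, 0.412, -0.495, -0.001], [-0.643, -0.467, 0.606, 0.638], [0.018, 0.782, 0.623, 0.756], [0.0, 0.0, 0.0, 1.0]]
lightbox 0.77 [170.9, 261.4, 281.7, 369.5] [228.8 315.5] 6896
lid 0.59 [173.4, 273.1, 270.3, 370.3] [221.1 320.8] 4610
knob 0.61 [173.0, 275.6, 267.0, 369.7] [221.1 320.8] 4641
stand 0.57 [269.9, 212.3, 337.7, 261.5] [304.1 241.9] 1562
amber 0.94 [193.4, 239.5, 222.3, 264.4] [205.5 252.9] 491
ambe
[... 893 characters left out ...]
[243.7, 210.5, 308.9, 275.4] [274.3 243. ] 2975
amber 0.73 [187.4, 177.2, 199.8, 208.9] [192.3 189.3] 153
amber 0.46 [270.8, 221.7, 277.2, 261.0] [273.8 243.8] 121
amber_frost 0.61 [348.4, 195.8, 354.3, 209.5] [351.1 204.5] 32
amber_frost 0.57 [194.6, 193.5, 201.3, 211.2] [195.3 202.5] 63
amber_frost 0.49 [271.0, 227.2, 273.9, 239.4] [272.4 233.4] 14
green 0.57 [292.2, 226.0, 297.8, 258.9] [293.  241.8] 110
green 0.44 [270.9, 224.4, 274.4, 238.9] [272.  232.5] 26
green 0.33 [241.2, 207.7, 307.2, 274.8] [274.2 242.6] 2882
blue 0.7 [251.1, 228.0, 259.7, 266.2] [254.4 244.4] 205
finial 0.79 [222.1, 162.3, 250.1, 185.9] [237.4 172.5] 182
marker 0.78 [370.9, 230.2, 419.5, 243.5] [394.6 236.4] 297
```

View pics/top0.png

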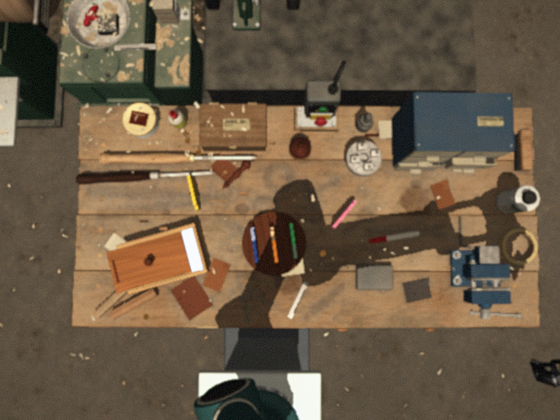

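View pics/scene0.png

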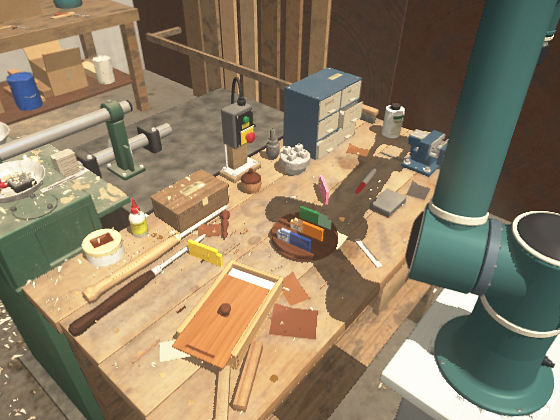

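The top view shows the knob at about (150,259), the lit strip at (192,250), the stand at (274,243) and its middle plate, orange, at (274,244). Candidates for the amber are yellow (193,190), pink (344,212) and orange (274,244). Only the orange plate stands in the stand. An enlarged crop should confirm this.

Run:
```python
from h import *
import pickle
S,T=[pickle.load(open(n+".pkl","rb")) for n in("scene","top")]
a=S["color"][195:265,255:345]; b=T["color"][205:280,100:310]
a=cv2.resize(a,(514,400),interpolation=cv2.INTER_CUBIC);b=cv2.resize(b,(784,280),interpolation=cv2.INTER_CUBIC)
c=np.zeros((600,800,3),np.uint8);c[:320,:411]=cv2.resize(a,(411,320));c[320:,:784]=b
K=S["color"][285:335,195:250]; c[:320,440:792]=cv2.resize(K,(352,320),interpolation=cv2.INTER_CUBIC)
cv2.imwrite("pics/crop1.png",c[...,::-1])
print("stand top disc",atz(T,[274.3,243],.024)); print("knob top",atz(T,[149,258],.07),"lid",atz(T,[[109,242],[196,225],[207,274],[119,291]],.048))
print("amber top",atz(T,[[272.5,227],[275.5,260]],.055))
```

```text
stand top disc [[ 0.48610566 -0.039122    0.024     ]]
knob top [[0.44659453 0.27428651 0.07      ]] lid [[0.48653764 0.38516168 0.048     ]
 [0.5310519  0.16155648 0.048     ]
 [0.40640344 0.13145922 0.048     ]
 [0.36204076 0.35570556 0.048     ]]
amber top [[ 0.52619068 -0.03467127  0.055     ]
 [ 0.44264755 -0.04259452  0.055     ]]
```

View pics/crop1.png

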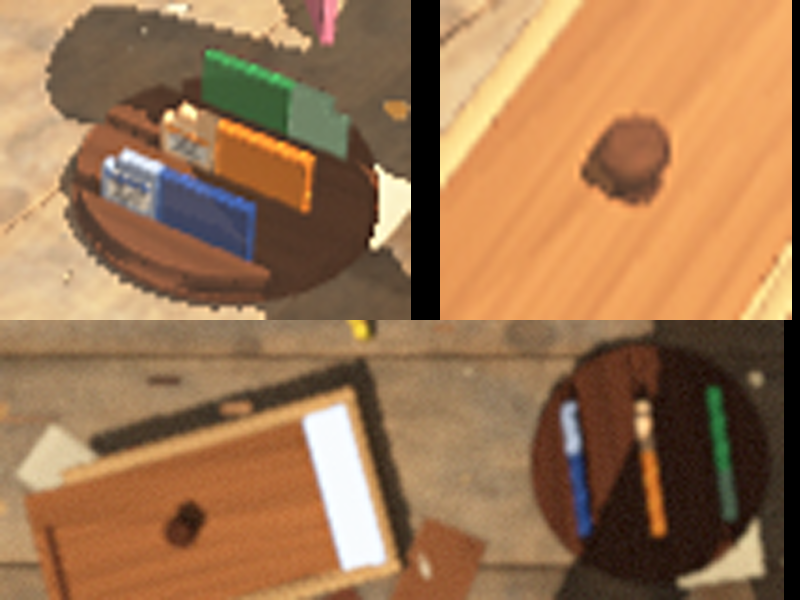

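The crop confirms it. The orange plate stands in the middle slot with its notched, frosted, labelled end far from the robot, and the label faces left (+y). The knob sits mid-lid and the lid is slightly open. I'll move over the stand and take wrist views on the way to the knob.

Call:
{"name": "drive_tool", "arguments": {
  "rows": [
    [0,0,0,0.0266,-0.0296,-0.0025,0.4],
    [0,0,0,0.0266,-0.0296,-0.0025,0.4],
    [0,0,0,0.0266,-0.0296,-0.0025,0.4],
    [0,0,0,0.0266,-0.0296,-0.0025,0.4],
    [0,0,0,0.0266,-0.0296,-0.0025,0.4],
    [0,0,0,0.0266,-0.0296,-0.0025,0.4],
    [0,0,0,0.0266,-0.0296,-0.0025,0.4],
    [0,0,0,0.0266,-0.0296,-0.0025,0.4]
  ]
}}

```text
time: 1.77
tool_pos: [0.3594, -0.3274, 0.2516]
tcp_rot: [3.086, 0.587, 0.001]
wrist_force: [0.0, -0.3, -0.1]
width: 0.402
grip_force: 0.0
```

Call:
{"name": "drive_tool", "arguments": {
  "rows": [
    [0,0,0,0.0266,-0.0296,-0.0025,0.4],
    [0,0,0,0.0266,-0.0296,-0.0025,0.4],
    [0,0,0,0.0266,-0.0296,-0.0025,0.4],
    [0,0,0,0.0266,-0.0296,-0.0025,0.4],
    [0,0,0,0.0266,-0.0296,-0.0025,0.4],
    [0,0,5,0.0266,-0.0296,-0.0025,0.4],
    [0,0,5,0.02,-0.02,0,0.4],
    [0,0,0,0,0,0,0.4]
  ]
}}

```text
time: 2.43
tool_pos: [0.4574, -0.0762, 0.2669]
tcp_rot: [-3.124, -0.319, -0.004]
wrist_force: [-0.1, -0.8, -0.2]
width: 0.398
grip_force: 0.0
```

Run:
```python
from h import *
import pickle
s=status.read_state();print(s["time"],s["q"].round(3),pose().round(3).tolist(),s["width"])
p=cam("wrist");pickle.dump(p,open("w1.pkl","wb"));print(np.array(p["mount"]).round(3).tolist())
cv2.imwrite("pics/w1.png",p["color"][...,::-1])
for k in("lid","amber","amber_frost","stand"):
    for r in masks_of(p,k)[:3]: print(k,round(r["score"],2),r["bbox"],cen(r["mask"]).round(1),r["mask"].sum())
print(proj(p,[[.4426,-.0426,.055],[.526,-.0347,.055],[.486,-.039,.024]]))
```

```text
2.4333 [-0.221 -0.168  1.99   0.003  1.318  1.146] [[0.979, 0.202, 0.002, 0.457], [0.202, -0.979, 0.002, -0.076], [0.003, -0.001, -1.0, 0.267], [0.0, 0.0, 0.0, 1.0]] 0.3975887804393602
[[0.001, 0.956, 0.293, 0.075], [1.0, -0.001, -0.001, -0.001], [-0.0, 0.293, -0.956, -0.143], [0.0, 0.0, 0.0, 1.0]]
lid 0.96 [0.0, 57.9, 37.9, 169.3] [ 13.1 126. ] 2666
amber 0.91 [241.5, 99.5, 251.6, 190.3] [247.1 143.3] 1018
amber 0.6 [385.1, 68.9, 477.9, 134.9] [432.8 100.9] 1683
amber 0.51 [45.8, 1.6, 72.6, 13.7] [63.5  3.7] 191
amber_frost 0.78 [242.0, 97.4, 256.1, 135.0] [248.  117.1] 378
amber_frost 0.69 [436.2, 70.3, 475.5, 97.9] [457.7  82. ] 616
amber_frost 0.58 [44.7, 0.3, 76.4, 12.8] [64.2  3.9] 195
stand 0.75 [172.4, 56.4, 325.9, 209.6] [249.7 131.5] 15465
[[243.43245732 185.48757831]
 [250.42960532 101.69020271]
 [249.79881134 140.35620087]]
```

View pics/w1.png

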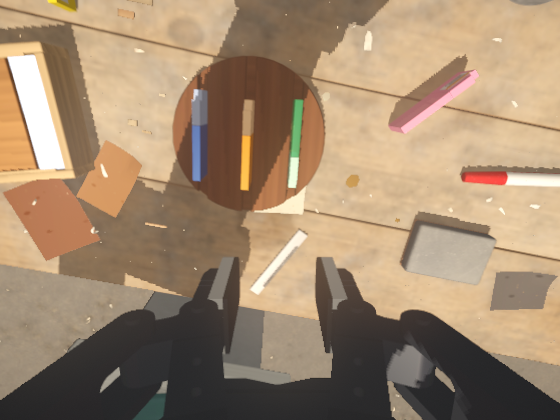

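The wrist view shows the amber plate's top edge from (244,189) at the clear end to (249,101) at the frosted end, between blue (200) and green (296). Now to the knob.

Call:
{"name": "drive_tool", "arguments": {
  "rows": [
    [0,0,0,0.006,-0.0345,0.004,0.5],
    [0,0,0,0.006,-0.0345,0.004,0.5],
    [0,0,0,0.006,-0.0345,0.004,0.5],
    [0,0,0,0.006,-0.0345,0.004,0.5],
    [0,0,0,0.006,-0.0345,0.004,0.5],
    [0,0,0,0.006,-0.0345,0.004,0.5],
    [0,0,0,0.006,-0.0345,0.004,0.5],
    [0,0,0,0.006,-0.03,0.004,0.5]
  ]
}}

```text
time: 3.35
tool_pos: [0.4481, 0.1956, 0.2342]
tcp_rot: [-3.126, -0.315, -0.001]
wrist_force: [0.7, 0.0, 0.4]
width: 0.501
grip_force: 0.0
```

Call:
{"name": "drive_tool", "arguments": {
  "rows": [
    [0,0,0,0,-0.02,0.01,0.5],
    [0,0,0,0,-0.01,0.01,0.5],
    [0,0,0,0,0,0,0.5],
    [0,0,0,0,0,0,0.5]
  ]
}}

```text
time: 3.68
tool_pos: [0.4416, 0.2231, 0.2132]
tcp_rot: [3.124, 0.317, -0.004]
wrist_force: [-0.4, 0.1, 0.3]
width: 0.502
grip_force: 0.0
```

Run:
```python
from h import *
import pickle
s=status.read_state();print(s["time"],s["q"].round(3),pose().round(3).tolist(),s["width"])
p=cam("wrist");pickle.dump(p,open("w2.pkl","wb"))
cv2.imwrite("pics/w2.png",p["color"][...,::-1])
for k in("lid","lightbox","knob"):
    for r in masks_of(p,k)[:3]: print(k,round(r["score"],2),r["bbox"],cen(r["mask"]).round(1),r["mask"].sum())
print(proj(p,[[.4466,.2743,.07]]))
```

```text
3.6833 [ 4.180e-01 -6.600e-02  1.999e+00 -1.000e-03  1.212e+00  1.787e+00] [[0.98, 0.201, -0.002, 0.442], [0.201, -0.98, -0.002, 0.223], [-0.002, 0.001, -1.0, 0.213], [0.0, 0.0, 0.0, 1.0]] 0.5019521238488829
lid 0.88 [88.9, 108.5, 322.1, 239.3] [210.  173.4] 26285
lightbox 0.91 [86.2, 87.4, 365.6, 251.8] [234.5 169.8] 37657
knob 0.69 [86.8, 87.9, 365.1, 251.3] [234.7 169.9] 37458
knob 0.58 [88.9, 110.3, 324.2, 240.2] [210.4 173.6] 26095
[[218.47470125 176.38606299]]
```

View pics/w2.png

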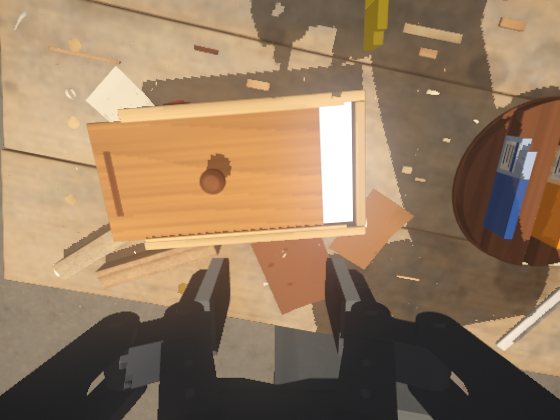

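The wrist view has the knob at (213,181), the lit strip at (337,165), and the box's right rim running from (363,92) to (364,233).

Run:
```python
from h import *
import pickle
S,T,W=[pickle.load(open(n+".pkl","rb")) for n in("scene","top","w2")]
k,e=tri([S,T,W],[[224.7,307.7],[149.6,258.6],[212,180]]);print("knob",k,e)
c=atz(W,[[363,92],[364,233],[120,114],[147,248]],.048);print(c, np.degrees(np.arctan2(*(c[2]-c[0])[[1,0]])),np.degrees(np.arctan2(*(c[3]-c[1])[[1,0]])))
M=pose(); print("to knob (tool)",M[:3,:3].T@(np.r_[k[:2],.052]-M[:3,3]))
```

```text
knob [0.44232415 0.27803844 0.05998758] [np.float64(0.0004766605822924439), np.float64(0.0034779482695039598), np.float64(0.003325914146111596)]
[[0.53640166 0.16968186 0.048     ]
 [0.41517755 0.13425399 0.048     ]
 [0.47763052 0.36653654 0.048     ]
 [0.35891081 0.33293874 0.048     ]] 106.62303967760143 105.81191304919437
to knob (tool) [ 0.01027276 -0.05376119  0.1629202 ]
```

Call:
{"name": "drive_tool", "arguments": {
  "rows": [
    [0,0,-4.5,0.005,-0.027,0.02,0.5],
    [0,0,0,0.003,-0.0275,0.03,0.5],
    [0,0,0,0,0,0.035,0.5],
    [0,0,0,0,0,0.03,0.5],
    [0,0,0,0,0,0,0.5],
    [0,0,0,0,0,0,0.5]
  ]
}}

```text
time: 4.38
tool_pos: [0.4357, 0.2779, 0.0982]
tcp_rot: [3.109, 0.438, -0.006]
wrist_force: [0.9, 0.2, -0.1]
width: 0.502
grip_force: 0.0
```

Run:
```python
from h import *
import pickle
p=cam("wrist");pickle.dump(p,open("w3.pkl","wb"))
cv2.imwrite("pics/w3.png",p["color"][...,::-1])
M=pose();print(M.round(4).tolist())
```

```text
[[0.9611, 0.2762, 0.0004, 0.4375], [0.2762, -0.9611, 0.0001, 0.2789], [0.0004, -0.0, -1.0, 0.1002], [0.0, 0.0, 0.0, 1.0]]
```

View pics/w3.png

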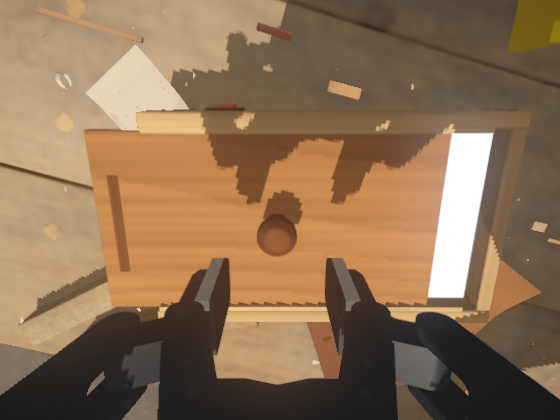

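The knob is centred laterally between the fingers at (277,234). The rim runs level in the picture, so the tool is aligned with the box.

Run:
```python
from h import *
import pickle
S,T,W,V=[pickle.load(open(n+".pkl","rb")) for n in("scene","top","w2","w3")]
k,e=tri([W,V],[[212,179],[277,232]]);print("knob",k,e)
k2=atz(V,[[277,232]],.0695)[0];print(k2)
M=pose(); print("to knob (tool)",M[:3,:3].T@(np.r_[k2[:2],.052]-M[:3,3]))
print(atz(V,[[485,133],[464,297],[452,133],[430,297]],.045))
```

```text
knob [0.44148935 0.28029553 0.0615945 ] [np.float64(0.000297756718611836), np.float64(0.0002977567186119107)]
[0.44469384 0.28103036 0.0695    ]
to knob (tool) [ 7.47049675e-03 -8.35342513e-05  4.82382621e-02]
[[0.52270773 0.18527605 0.045     ]
 [0.42624337 0.15256135 0.045     ]
 [0.51787538 0.20241798 0.045     ]
 [0.42022738 0.17297988 0.045     ]]
```

Call:
{"name": "drive_tool", "arguments": {
  "force": 25,
  "rows": [
    [0,0,0,0.006,0,0.026,0.5],
    [0,0,0,0,0,0.023,0.5],
    [0,0,0,0,0,0,0.1],
    [0,0,0,0,0,0,0.1],
    [0,0,0,0,0,0,0.1]
  ]
}}

```text
time: 4.85
tool_pos: [0.4432, 0.2808, 0.0518]
tcp_rot: [-3.111, -0.439, -0.002]
wrist_force: [-0.8, -1.2, -4.8]
width: 0.227
grip_force: 25.5
```

Call:
{"name": "drive_tool", "arguments": {
  "rows": [
    [0,0,0,0,-0.02,0,0.1],
    [0,0,0,0,-0.02,0,0.1],
    [0,0,0,0,-0.02,0,0.1],
    [0,0,0,0,-0.012,0,0.1],
    [0,0,0,0,-0.006,0,0.1],
    [0,0,0,0,0,0,0.1]
  ]
}}

```text
time: 5.35
tool_pos: [0.4213, 0.3575, 0.0517]
tcp_rot: [-3.109, -0.441, -0.002]
wrist_force: [-0.9, 1.7, 0.2]
width: 0.229
grip_force: 26.0
```

Call:
{"name": "drive_tool", "arguments": {
  "rows": [
    [0,0,0,0,-0.005,0,0.1],
    [0,0,0,0,-0.004,0,0.1],
    [0,0,0,0,0,0,0.1]
  ]
}}

```text
time: 5.6
tool_pos: [0.4209, 0.3582, 0.0515]
tcp_rot: [3.098, 0.444, 0.002]
wrist_force: [7.4, -22.9, 8.8]
width: 0.23
grip_force: 27.5
```

The stop is reached: the reaction jumped to about 23 N after 80 mm of travel. I'll relax, release, rise and look.

Call:
{"name": "drive_tool", "arguments": {
  "rows": [
    [0,0,0,0,0.007,0,0.1],
    [0,0,0,0,0,0,0.45],
    [0,0,0,0,0,0,0.45],
    [0,0,0,0,0,-0.03,0.45],
    [0,0,0,0,0,-0.04,0.45],
    [0,0,0,0,0.02,-0.04,0.45],
    [0,0,0,0.005,0.035,-0.01,0.4],
    [0,0,0,0,0,0,0.4]
  ]
}}

```text
time: 6.27
tool_pos: [0.4448, 0.3069, 0.1734]
tcp_rot: [-3.109, -0.437, -0.017]
wrist_force: [-0.3, -0.1, -0.3]
width: 0.397
grip_force: 0.0
```

Run:
```python
from h import *
import pickle
print(status.read_state()["q"].round(3),pose().round(4).tolist())
p=cam("wrist");pickle.dump(p,open("w4.pkl","wb"))
cv2.imwrite("pics/w4.png",p["color"][...,::-1])
g=p["color"].min(2)>235
n,l,st,c=cv2.connectedComponentsWithStats(g.astype(np.uint8)); i=1+st[1:,4].argmax()
cn=cv2.findContours((l==i).astype(np.uint8),cv2.RETR_EXTERNAL,cv2.CHAIN_APPROX_SIMPLE)[0][0]
r=cv2.minAreaRect(cn);b=cv2.boxPoints(r);print(st[i],b)
print(atz(p,b,.045),atz(p,b,.045).mean(0))
```

```text
[ 0.559  0.048  1.963 -0.002  1.121  1.852] [[0.9611, 0.2759, 0.0102, 0.4448], [0.2759, -0.9612, 0.0038, 0.3069], [0.0109, -0.0008, -0.9999, 0.1734], [0.0, 0.0, 0.0, 1.0]]Traceback (most recent call last):
  File "<stdin>", line 7, in <module>
ValueError: attempt to get argmax of an empty sequence
```

View pics/w4.png

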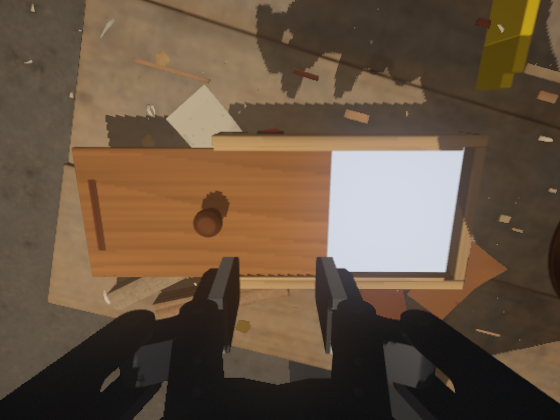

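The lid is open: lit window corners at (330,150), (466,150), (452,277) and (328,277), with the knob at (208,222). I'll compute the window centre and then move back to the stand.

Run:
```python
from h import *
import pickle
p=pickle.load(open("w4.pkl","rb"))
w=atz(p,[[330,150],[466,150],[452,277],[328,277]],.047);print(w,w.mean(0),np.linalg.norm(np.diff(w,axis=0),axis=1))
V=pickle.load(open("w3.pkl","rb")); print("knob",atz(p,[[208,219]],.0695),atz(V,[[277,232]],.0695))
T=pickle.load(open("w1.pkl","rb"));a=atz(T,[[244,188],[249,101]],.055);print(a)
M=pose();t=np.r_[a.mean(0)[:2]+[-.05,0],.2];print(M[:3,:3].T@(t-M[:3,3]))
```

```text
[[0.49526626 0.27974256 0.047     ]
 [0.52363029 0.18014887 0.047     ]
 [0.42184866 0.1461552  0.047     ]
 [0.39238585 0.24711059 0.047     ]] [0.45828277 0.2132893  0.047     ] [0.10355395 0.1073083  0.10516676]
knob [[0.42323227 0.35493725 0.0695    ]] [[0.44469384 0.28103036 0.0695    ]]
[[ 0.44007416 -0.04365139  0.055     ]
 [ 0.52634371 -0.03322735  0.055     ]]
[-0.10406414  0.33009524 -0.03031292]
```

Call:
{"name": "drive_tool", "arguments": {
  "rows": [
    [0,0,0,-0.011,0.036,-0.005,0.4],
    [0,0,0,-0.011,0.036,-0.005,0.4],
    [0,0,0,-0.011,0.036,-0.005,0.4],
    [0,0,0,-0.011,0.036,-0.005,0.4],
    [0,0,0,-0.011,0.036,-0.005,0.35],
    [0,0,0,-0.011,0.036,-0.003,0.35],
    [0,0,0,-0.011,0.036,0,0.35],
    [0,0,0,-0.011,0.036,0,0.35]
  ]
}}

```text
time: 6.98
tool_pos: [0.435, 0.006, 0.1951]
tcp_rot: [-3.11, -0.441, -0.001]
wrist_force: [0.9, 0.6, -0.7]
width: 0.351
grip_force: 0.0
```

Call:
{"name": "drive_tool", "arguments": {
  "rows": [
    [0,0,4.5,-0.008,0.03,0,0.35],
    [0,0,4.6,-0.005,0.012,0,0.35],
    [0,0,0,0,0,0,0.35],
    [0,0,0,0,0,0,0.35]
  ]
}}

```text
time: 7.32
tool_pos: [0.4332, -0.0369, 0.1948]
tcp_rot: [-3.134, -0.191, 0.001]
wrist_force: [-0.1, 0.0, 0.5]
width: 0.354
grip_force: 0.0
```

Run:
```python
from h import *
import pickle
print(status.read_state()["q"].round(3),pose().round(4).tolist())
p=cam("wrist");pickle.dump(p,open("w5.pkl","wb"))
print(proj(p,[[.44,-.0437,.055],[.5263,-.0332,.055]]))
for k in("amber","amber_frost","green","blue"):
    for r in masks_of(p,k)[:2]:
        cn=max(cv2.findContours(r["mask"].astype(np.uint8),0,1)[0],key=len)
        print(k,round(r["score"],2),cv2.boxPoints(cv2.minAreaRect(cn)).round(1).tolist())
cv2.imwrite("pics/w5.png",p["color"][...,::-1])
```

```text
[-1.430e-01 -1.770e-01  2.131e+00  1.000e-03  1.188e+00  1.306e+00] [[0.9926, 0.1214, -0.001, 0.4332], [0.1214, -0.9926, 0.0013, -0.0369], [-0.0009, -0.0014, -1.0, 0.1948], [0.0, 0.0, 0.0, 1.0]]
[[287.07133228 188.43430522]
 [288.22100231  76.54013215]]
amber 0.66 [[278.70001220703125, 75.0999984741211], [290.0, 74.80000305175781], [292.29998779296875, 189.0], [281.1000061035156, 189.1999969482422]]
amber 0.57 [[280.0, 75.0], [290.0, 75.0], [290.0, 120.0], [280.0, 120.0]]
amber_frost 0.86 [[513.2000122070312, 15.199999809265137], [559.0, 14.0], [559.7999877929688, 45.900001525878906], [514.0, 47.099998474121094]]
amber_frost 0.73 [[280.0, 75.0], [290.0, 75.0], [290.0, 120.0], [280.0, 120.0]]
green 0.85 [[334.5, 181.8000030517578], [338.20001220703125, 67.5], [356.5, 68.0], [352.8999938964844, 182.39999389648438]]
blue 0.92 [[212.8000030517578, 67.30000305175781], [229.6999969482422, 66.19999694824219], [237.3000030517578, 182.39999389648438], [220.39999389648438, 183.5]]
```

View pics/w5.png

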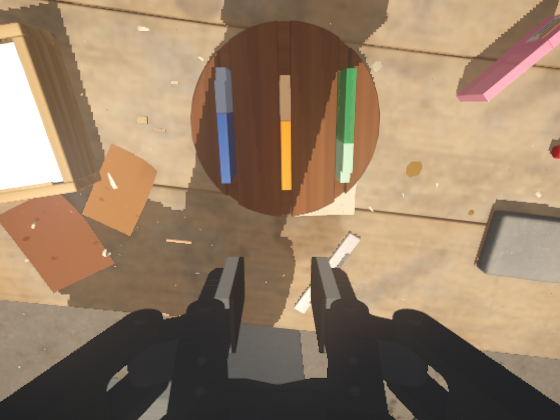

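The amber plate's top edge runs from (287,190), the near clear end, to (285,75). Clear meets frosted at row 120. It is aligned with the tool to about 1°.

Run:
```python
from h import *
import pickle
A,B,T=[pickle.load(open(n+".pkl","rb")) for n in("w1","w5","top")]
for a,b in(([244.5,189.5],[286.8,189.5]),([249,100],[285,74.5])): print(tri([A,B],[a,b]))
e=atz(B,[[286.8,189.5],[285.2,74.5],[285.5,120]],.055);print(e,np.degrees(np.arctan2(e[1,1]-e[0,1],e[1,0]-e[0,0])),np.linalg.norm(e[1]-e[0]),np.linalg.norm(e[2]-e[0]))
g=e[0]+(e[1]-e[0])*.36; M=pose();print(g,M[:3,:3].T@(np.r_[g[:2],.03]-M[:3,3]))
```

```text
(array([ 0.4369869 , -0.04406785,  0.0476057 ]), [np.float64(0.0002902308834928065), np.float64(0.00029023088349280446)])
(array([ 0.52779554, -0.0313467 ,  0.04048582]), [np.float64(0.0008813418937771749), np.float64(0.0008813418937770567)])
[[ 0.43906778 -0.04359462  0.055     ]
 [ 0.5274439  -0.03074563  0.055     ]
 [ 0.49454256 -0.0352701   0.055     ]] 8.272267630686496 0.08930530065047701 0.05609589402318628
[ 0.47088318 -0.03896899  0.055     ] [0.03672058 0.00762872 0.16532105]
```

Call:
{"name": "drive_tool", "arguments": {
  "rows": [
    [0,0,-1.3,0.02,0.0076,0.02,0.35],
    [0,0,0,0.017,0,0.03,0.35],
    [0,0,0,0,0,0.03,0.35],
    [0,0,0,0,0,0.03,0.35],
    [0,0,0,0,0,0.02,0.35],
    [0,0,0,0,0,0,0.35]
  ]
}}

```text
time: 8.07
tool_pos: [0.4668, -0.0383, 0.0607]
tcp_rot: [-3.131, -0.23, 0.015]
wrist_force: [-1.3, -0.8, -0.2]
width: 0.347
grip_force: 0.0
```

Run:
```python
from h import *
import pickle
M=pose();print(M.round(4).tolist(),status.read_state()["wrist_force"])
p=cam("wrist");pickle.dump(p,open("w6.pkl","wb"))
cv2.imwrite("pics/w6.png",p["color"][...,::-1])
```

```text
[[0.9892, 0.1461, -0.0097, 0.4668], [0.1461, -0.9893, 0.0015, -0.0383], [-0.0094, -0.0029, -1.0, 0.0607], [0.0, 0.0, 0.0, 1.0]] [-1.27658752 -0.77567823 -0.24920215]
```

View pics/w6.png

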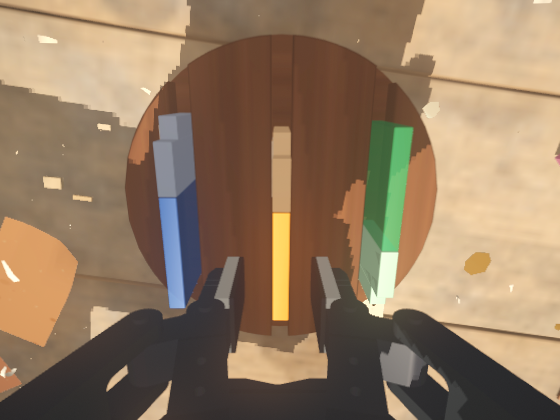

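The plate sits centred between the fingers (column 281) and parallel to them, with the green and blue plates outside them. I'll descend and grip.

Call:
{"name": "drive_tool", "arguments": {
  "force": 50,
  "rows": [
    [0,0,0,0.003,0,0.012,0.27],
    [0,0,0,0,0,0.012,0.27],
    [0,0,0,0,0,0.005,0.27],
    [0,0,0,0,0,0,0.27],
    [0,0,0,0,0,0,0],
    [0,0,0,0,0,0,0],
    [0,0,0,0,0,0,0],
    [0,0,0,0,0,0,0]
  ]
}}

```text
time: 8.78
tool_pos: [0.4752, -0.0395, 0.0379]
tcp_rot: [3.133, 0.227, 0.004]
wrist_force: [-1.4, 0.1, 4.8]
width: 0.079
grip_force: 51.8
```

Call:
{"name": "drive_tool", "arguments": {
  "rows": [
    [0,0,0,0,0,-0.01,0],
    [0,0,0,0,0,-0.02,0],
    [0,0,0,0,0,-0.03,0],
    [0,0,0,0,0,-0.04,0],
    [0,0,0,0,0,-0.04,0],
    [0,0,0,0,0,-0.04,0],
    [0,0,0,0,0,-0.02,0],
    [0,0,0,0,0,0,0]
  ]
}}

```text
time: 9.45
tool_pos: [0.4777, -0.04, 0.2442]
tcp_rot: [3.131, 0.227, 0.019]
wrist_force: [0.8, -0.1, 0.3]
width: 0.079
grip_force: 51.1
```

Run:
```python
from h import *
s=status.read_state();print(s["time"],s["q"].round(3),s["width"],s["grip_force"],s["wrist_force"],pose(s).round(4).tolist())
p=cam("wrist")
for k in("amber","amber_frost","green","blue"):
    for r in masks_of(p,k)[:2]: print(k,round(r["score"],2),np.round(r["bbox"]))
cv2.imwrite("pics/w7.png",p["color"][...,::-1])
```

```text
9.45 [-0.136 -0.13   1.999 -0.     1.26   1.291] 0.0792102297021485 51.09035611152649 [ 0.79516797 -0.14425993  0.30950436] [[0.9895, 0.1441, 0.0123, 0.4777], [0.1441, -0.9896, -0.0018, -0.04], [0.0119, 0.0035, -0.9999, 0.2442], [0.0, 0.0, 0.0, 1.0]]
amber 0.87 [420.  85. 514. 154.]
amber 0.71 [51.  0. 90. 53.]
amber_frost 0.93 [267. 146. 291. 247.]
amber_frost 0.82 [464.  82. 512. 115.]
green 0.61 [316. 129. 334. 218.]
blue 0.66 [221. 122. 234. 219.]
```

View pics/w7.png

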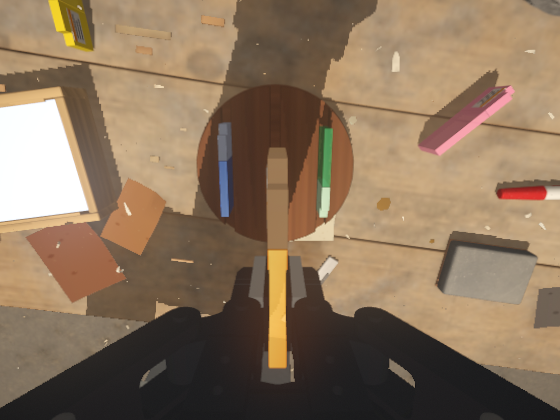

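The amber is held clear of the stand and both neighbours are still in place. The label faces −tool y. I'll carry it over the window, yaw it about +107° so the label faces the base with the last joint mid-range, then lay the tool back.

Call:
{"name": "drive_tool", "arguments": {
  "rows": [
    [0,0,0,0.0025,-0.025,0,0],
    [0,0,0,0.0025,-0.036,0,0],
    [0,0,0,0.0025,-0.036,0,0],
    [0,0,0,0.0025,-0.036,0,0],
    [0,0,0,0.0025,-0.036,0,0],
    [0,0,0,0.0025,-0.036,0,0],
    [0,0,0,0.0025,-0.033,0,0],
    [0,0,0,0,-0.015,0,0]
  ]
}}

```text
time: 10.37
tool_pos: [0.4532, 0.2164, 0.2344]
tcp_rot: [-3.133, -0.231, 0.006]
wrist_force: [-0.6, -1.1, -0.5]
width: 0.079
grip_force: 51.1
```

Call:
{"name": "drive_tool", "arguments": {
  "rows": [
    [0,0,-7.1,0,0,0,0],
    [0,0,-7.1,0,0,0,0],
    [0,0,-7.1,0,0,0,0],
    [0,0,-7.1,0,0,0,0],
    [0,0,-7.1,0,0,0,0],
    [0,0,-7.1,0,0,0,0],
    [0,0,-7.1,0,0,0,0],
    [0,0,-7.1,0,0,0,0]
  ]
}}

```text
time: 11.03
tool_pos: [0.4536, 0.2129, 0.2341]
tcp_rot: [-2.642, -1.698, 0.007]
wrist_force: [-0.3, 1.1, 0.6]
width: 0.078
grip_force: 51.1
```

Call:
{"name": "drive_tool", "arguments": {
  "rows": [
    [0,0,-7.1,0,0,0,0],
    [0,0,-7.1,0,0,0,0],
    [0,0,-7.1,0,0,0,0],
    [0,0,-7.1,0,0,0,0],
    [0,0,-7.1,0,0,0,0],
    [0,0,-7.1,0,0,0,0],
    [0,0,-7.1,0,0,0,0],
    [0,0,0,0,0,0,0]
  ]
}}

```text
time: 11.7
tool_pos: [0.4537, 0.2129, 0.2343]
tcp_rot: [-1.688, -2.647, 0.006]
wrist_force: [-0.4, 0.9, -0.9]
width: 0.075
grip_force: 51.1
```

Run:
```python
from h import *
import pickle
s=status.read_state();M=pose(s);print(s["time"],s["q"].round(3),s["width"],s["grip_force"],M.round(4).tolist(),np.degrees(np.arctan2(M[1,0],M[0,0])))
p=cam("wrist")
print(proj(p,(M@np.array([[.011,0,-.017,1],[.02,0,-.017,1],[-.036,0,-.017,1],[.054,0,-.017,1]]).T).T[:,:3]))
```

```text
11.7 [ 0.389 -0.068  1.961 -0.     1.253 -0.047] 0.0752409766085915 51.08552634716034 [[-0.422, 0.9066, -0.0039, 0.4537], [0.9066, 0.422, -0.0016, 0.2129], [0.0002, -0.0043, -1.0, 0.2343], [0.0, 0.0, 0.0, 1.0]] 114.96297343786024
[[276.40466454 270.51020815]
 [276.40714278 249.66492269]
 [276.39137661 368.34378512]
 [276.41607291 163.21719836]]
```

Call:
{"name": "drive_tool", "arguments": {
  "rows": [
    [7,0,0,0,0,0,0],
    [7,0,0,0,0,0,0],
    [7,0,0,0,0,0,0],
    [7,0,0,0,0,0,0],
    [7,0,0,0,0,0,0],
    [7,0,0,0,0,0,0],
    [0,0,0,0,0,0,0]
  ]
}}

```text
time: 12.33
tool_pos: [0.4549, 0.2134, 0.2284]
tcp_rot: [-1.408, -2.192, 0.864]
wrist_force: [-0.8, -0.5, -3.4]
width: 0.081
grip_force: 51.1
```

Run:
```python
from h import *
s=status.read_state();M=pose(s);print(s["time"],s["q"].round(3),s["grip_force"],M.round(4).tolist(),"label from up",np.degrees(np.arccos(-M[2,1])))
C=M@[.009,0,.0055,1];print("centre",C);print(M[:3,:3].T@(np.array([.459,.213,.150])-C[:3]))
```

```text
12.3333 [ 0.403  0.448  1.539 -0.021  1.904 -0.025] 51.10207557678223 [[-0.4168, 0.6659, -0.6188, 0.4549], [0.909, 0.3038, -0.2854, 0.2134], [-0.0021, -0.6814, -0.7319, 0.2284], [0.0, 0.0, 0.0, 1.0]] label from up 47.04423637465515
centre [0.44771993 0.21999288 0.22437227 1.        ]
[-0.01090456  0.05606636  0.04944724]
```

Call:
{"name": "drive_tool", "arguments": {
  "rows": [
    [7,0,0,0,0,0,0],
    [7,0,0,0,0,0,0],
    [0,0,0,-0.005,0.03,0.015,0],
    [0,0,0,-0.005,0.03,0.015,0],
    [0,0,0,0,0,0,0],
    [0,0,0,0,0,0,0]
  ]
}}

```text
time: 12.83
tool_pos: [0.4654, 0.2073, 0.1692]
tcp_rot: [-1.293, -2.017, 1.079]
wrist_force: [0.6, -0.2, 0.3]
width: 0.079
grip_force: 51.1
```

Run:
```python
from h import *
s=status.read_state();M=pose(s);print(s["time"],s["q"].round(3),s["grip_force"],M.round(4).tolist(),"label from up",np.degrees(np.arccos(-M[2,1])))
C=M@[.009,0,.0055,1];print("centre",C);print(M[:3,:3].T@(np.array([.459,.213,.150])-C[:3]))
p=cam("scene")
a=p["color"][150:390,130:400];cv2.imwrite("pics/s2.png",cv2.resize(a,None,fx=2.5,fy=2.5,interpolation=cv2.INTER_CUBIC)[...,::-1])
q=cam("top")
for n,k in(("s",p),("t",q)):
  for o in("green","blue","finial","marker"):
    for r in masks_of(k,o)[:1]: print(n,o,cen(r["mask"]).round(1))
```

```text
12.8333 [ 0.393  0.661  1.453 -0.036  2.009 -0.036] 51.09534680843353 [[-0.418, 0.505, -0.7552, 0.4654], [0.9085, 0.2312, -0.3482, 0.2073], [-0.0012, -0.8316, -0.5554, 0.1692], [0.0, 0.0, 0.0, 1.0]] label from up 33.73870638057471
centre [0.45750929 0.21356341 0.16613168 1.        ]
[-0.0011157   0.01403727  0.00803002]
s blue [294.6 238.8]
s marker [235.3 257.8]
t blue [163.5 254.9]
t finial [237.7 172.1]
t marker [392.6 236.8]
```

View pics/s2.png

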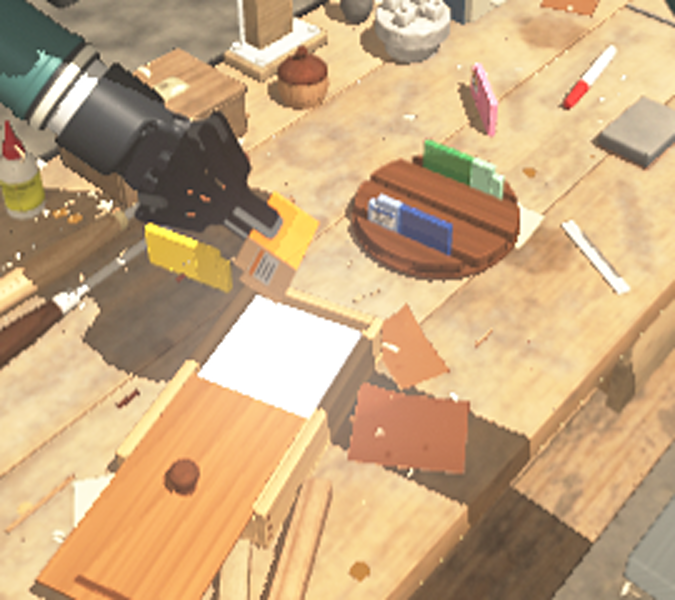

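The label faces up with the frosted end clear of the fingers, the lid is open, and green and blue are in their slots. I'll trim down 16 mm, settle, check the plate's middle and hand in.

Call:
{"name": "drive_tool", "arguments": {
  "rows": [
    [0,0,0,0,0.014,0.008,0],
    [0,0,0,0,0,0,0],
    [0,0,0,0,0,0,0],
    [0,0,0,0,0,0,0],
    [0,0,0,0,0,0,0],
    [0,0,0,0,0,0,0]
  ]
}}

```text
time: 13.83
tool_pos: [0.4681, 0.2085, 0.154]
tcp_rot: [-1.293, -2.022, 1.075]
wrist_force: [-0.1, -0.2, 0.7]
width: 0.082
grip_force: 51.1
```

Run:
```python
from h import *
s=status.read_state();M=pose(s);C=M@[.009,0,.0055,1];print(s["time"],s["q"].round(3),s["grip_force"],abs(s["joint_vel"]).max(),C.round(3))
p=cam("scene");print(proj(p,[C[:3]]),proj(p,(M@np.array([[-.036,0,-.017,1],[-.036,0,.028,1],[.054,0,.028,1]]).T).T[:,:3]))
for r in masks_of(p,"amber")[:3]: print(round(r["score"],2),np.round(r["bbox"]),cen(r["mask"]).round(1))
for r in masks_of(p,"amber_frost")[:3]: print("f",round(r["score"],2),np.round(r["bbox"]),cen(r["mask"]).round(1))
```

```text
13.8333 [ 0.393  0.679  1.452 -0.036  1.988 -0.037] 51.09505355358124 0.0028138483070404598 [0.46  0.215 0.151 1.   ]
[[238.59647302 253.07167966]] [[237.24189133 231.72089097]
 [255.15874258 244.44345462]
 [240.04550351 275.96752771]]
0.93 [229. 232. 252. 278.] [238.5 255.7]
0.66 [321. 176. 326. 202.] [323.5 189.3]
0.58 [192. 241. 223. 265.] [206.1 253.8]
f 0.77 [222. 254. 246. 276.] [234.  263.3]
f 0.53 [206. 249. 220. 267.] [214.5 256.4]
```

The predicted plate middle and corners match the picture within a few pixels, and the arm is still with a steady grip.

```bash
python3 -c "
from workcell import workorder
print(workorder.finish_job())"
```

```text
the job is handed in; nothing more can be done
None
```

The job is handed in: the lid is slid open to its stop, and the arm is holding the amber sample by its clear end about 0.10 m above the window's rim, label up (about 34° from vertical). The hand-in call returned no verdict, and I did not measure how far the other objects moved, but nothing looked disturbed.

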